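# Lock a power module into a receiver chassis

## Robot

A 6-joint arm with a two-finger parallel gripper is mounted at the origin on the work surface. World frame = base frame: x ahead of the robot, y to its left, z up, the work surface at z = 0. Lengths are in m, angles in rad, forces in N, time in s.
With the tool pointing down it reaches from about 0.35 to 0.725 m from the base axis. Payload 4.3 kg.
Tool frame: the origin (TCP) lies on the centre line of the jaws, within the pads' length; the fingertips stand 11 mm ahead of it and the grasp point (between the pads) lies 8 mm behind it; z points along the fingers, y is the line along which they close (so a half turn about z gives the same grasp; the last joint's range is limited). The gripper opens to 85 mm and grips with 20 to 120 N. Pads are 22 mm wide; open, the fingers measure 114 mm over their backs; the gripper's body (76 mm by 85 mm) begins 54 mm behind the grasp point. The pads swing forward as they close: fully open they stand 13 mm farther back than shut.
Start: joints at [-1.437, 0.377, 0.081, 1.274, 0, 1.46], TCP at [0.139, -0.558, 0.242] pointing down, gripper open.
Joint ranges: [-2.72, 2.72], [-0.84, 1.66], [-1.02, 1.22], [-1.77, 2.12], [-1.37, 1.28], [-3.14, 3.14]. Speed limits (rad/s): [2.57, 2.57, 3.14, 3.14, 3.14, 3.14].

## Interface

Orientations are given as a unit quaternion [w, x, y, z].
In Python, from cell import ctrl gives the robot as it stands.
- The arm moves only by the tool send_rows, never from a script. Its argument "commands" is a list of rows, each a list of 7 numbers: the shift along the tool's x, y, z in m, then the turn, a rotation vector about the tool's x, y, z in degrees, then the opening, from -1 (shut) to 1 (fully open). In form: [[x, y, z, rx, ry, rz, grip], ...]. A call has 1 to 10 rows; each row is the pose to reach, as a shift and turn from the pose commanded when the call began, along the tool's axes at that moment; what a row does not reach only later rows make up. A row lasts 1/10 s, in which the tool goes at most 50 mm and 8.59 degrees, less where a joint would pass 70% of its speed; a pose out of reach is approached as far as the arm can. A call with a gripper value outside its range is refused whole. The fingers move at their own pace and stop on an object; "grip_force" is the grip in N (left out, the last holds). Time passes only in rows, so rows that repeat a pose let the fingers close. It gives the time, the measured TCP pose, the force, the opening and the grip force at its end, in the units of the state.
- ctrl.state(): the state, without advancing time (a new reading comes with each control period).
- ctrl.grab_frame(name): name is "scene" or "top" or "wrist"; returns the picture (400x640x3 uint8, red, green, blue); there is no depth.
- ctrl.calibration(name): a dict with "fx", "fy", "cx", "cy" (pixels), "R" (3x3) and "t" (3): a world point X has camera coordinates R X + t; the wrist camera has in their place "T_tool_cam" (4x4, takes a point from camera to tool coordinates, whose origin is the TCP and whose axes are the flange's). Camera axes: x right, y down, z forward; pixel columns grow to the right and rows downward; lengths in m; the calibration is good to about 2 mm. A picture is of the moment at which its call begins: read the wrist's pose just before it. calibration takes no time and is no camera call.
- ctrl.close_job(): hands the job in; it is judged then, once.
The state is a dict: "time": time; "joints": joint angles; "qd": joint speeds; "tau": joint torques, N m; "position": TCP position; "eef_rot": TCP orientation; "force": force on the tool from outside, world axes, zero at the start; "moment": the same for the moment, N m; "width": finger opening in m; "finger_force": force on a finger pad.
Only numpy, scipy, OpenCV 4.12 (cv2) and the standard library are available. Lean on these libraries where they do the work, as an engineer would, in place of code of your own. Each camera call takes 0.05 s, during which the arm holds its last target. There are 200 camera calls.

## Task

Take the yellow-topped power module out of the wooden carrier, seat it upright and fully home in the receiver chassis's open bay, then push the red winged stud in and turn it a quarter turn clockwise until it locks with its steel tongue over the module, and let go. Its ends must go between the bay's block and panel, so you will have to stand it down on the black mat (or any clear spot) and take it again by its other pair of sides; keep it upright and leave the spare modules and the other things on the bench where they are.

Things in the scene. Friction and masses are not known exactly. Their poses are not given: they have to be found in the camera images.
- module_center (a point): Power module to fit: upright aluminium box, yellow top, 64 mm long (its x), 44 wide (y), 60 high, 0.2-0.45 kg, alike either way round. Point: its centre, 30 mm above its underside; z up. In the carrier its wide faces stand 10 mm from its neighbours': fingers fit only at its ends (grip 64 mm, along its x); in the bay only at its wide faces (grip 44 mm, along its y).
- spare_blue_center (a point): Spare module, blue top, same size and axes as the yellow one (64 x 44 x 60 mm, point at its centre). Stays in the carrier.
- spare_grey_center (a point): Spare module, grey top, same size and axes (64 x 44 x 60 mm, point at its centre). Stays in the carrier.
- carrier: Fixed wooden carrier: plate 100 (x) x 172 (y) x 6 mm with thin walls 46 mm long, up to 42 mm above the bench, making three cells along its y at -54, 0, +54 mm. A module stands in each on the plate, its length along the carrier's x, both ends open; which is where varies. Origin: centre of the underside.
- bay (a point): Centre of the bay's floor, 10 mm above the bench, z up. The module goes in with its 64 mm length along the bay's y, between block (face at y = +35 mm) and panel (face at -35): 3 mm play at each end. Ribs 8 mm high at x = +-25 leave 3 mm play at each side; above them the bay is open to +-x for fingers. Fully home: module on the floor, its centre 30 mm above this point.
- chassis: Fixed receiver chassis, same axes as the bay, origin 10 mm below it: aluminium tray 150 (x) x 210 (y) mm. At +y a grey block, 70 (x) x 58 (y), top 70 mm above the bench (level with a seated module's top), carries the stud at y = +62 mm; at -y an aluminium panel 12 mm thick, 100 wide, top 95 mm above the bench, with a black transformer box with copper cans behind it.
- stud_grip (a point): Middle of the stud's red wing, on its vertical turning axis, 34 mm above the block's top when out. Wing: 36 mm along its x, 12 thick along its y (the grip), 33 high. Under it (16.5 to 26.5 mm below this point) neck and a steel tongue 14 mm wide, running 40 mm out along its +x: keep fingertips above that. Unlocked the tongue points to the bay's +x, locked to its -y, over the module.
- press (a joint): How far the sprung stud is pushed in (down): 0 out, 0.007 m at the stop; about 4.5 N at 0, 10 N at the stop. It can turn only when pushed beyond 0.006 m, so hold it in while turning. Turned and let go in its locked notch, it springs back to about 0.004 m and stays; let go half-way round it stays at 0.006 m, not locked.
- stud (a joint): Turn of the stud, rad: 0 unlocked, grows clockwise seen from above; locked notch at 1.57, stop at 1.64. Light friction of 0.03 N m. The notch takes the stud within about 0.1 rad of 1.57.
- mat_top (a point): Centre of the upper face of a fixed flat black rubber mat 130 x 130 mm, 3 mm thick, between carrier and chassis: a clear place to stand the module down.
- lamp: Fixed lamp: base disc 90 mm across and 18 mm high, slim post 18 mm across and 258 mm high on its axis, green shade reaching away from the robot. Too tall to lift over. Origin: centre of the base's underside.
- jar: Loose glass jar with steel lid, 70 mm across, 110 mm high; origin at centre of its underside. Leave it.
- bottle: Loose amber bottle, 50 mm across, 140 mm high; origin at centre of its underside. Leave it.
- tin: Loose dark flat round tin, 60 mm across, 24 mm high; origin at centre of its underside. Leave it.
- spool: Loose orange spool standing on end, 48 mm across, 36 mm high; origin at centre of its underside. Leave it.
- screwdriver: Loose screwdriver lying down, 170 mm long along its x. Leave it.
Mind the look-alikes: they are no part of the job. What is shaped like the part that bears module_center but green is not meant.

How it is judged:
On the way, in this order (a step that is already met when the one before it is completed fails the run):
1. the yellow module is lifted clear out of the carrier (z of module_center in the frame of carrier above 0.085 m), for 0.1 s.
2. the module stands fully home in the bay and the fingers have let go of it (horizontal distance between module_center and bay below 0.007 m and z of module_center in the frame of bay below 0.034 m and angle between module_center's own z axis and vertical below 0.06 rad and angle between the x axis of module_center and the y axis of bay, either way round below 0.2 rad and contact force between the fingers and module below 0.2 N and value of joint stud below 0.3 rad), for 0.2 s.
3. the stud is pushed in and turned well round (value of joint stud above 0.8 rad and value of joint press above 0.005 m), for 0.05 s.
At the end, for the whole second after the job is handed in: The yellow module stands upright (within 0.06 rad) on the bay floor, its centre within 7 mm of the bay's in plan and no more than 4 mm high; the stud is turned past 1.42 rad and has sprung back into its notch (pushed in 2.8 to 5.3 mm); everything is at rest and the robot touches nothing (horizontal distance between module_center and bay below 0.007 m and z of module_center in the frame of bay below 0.034 m and angle between module_center's own z axis and vertical below 0.06 rad and angle between the x axis of module_center and the y axis of bay, either way round below 0.2 rad and value of joint stud above 1.42 rad and value of joint press between 0.0028 and 0.0053 m and linear speed of module below 0.02 m/s and velocity of joint stud below 0.1 rad/s).
It fails at once if a spare module is moved more than 20 mm (distance of any of spare_blue_center, spare_grey_center from where it was at the start of the episode above 0.02 m).
It fails at once if a bystander on the bench is moved more than 30 mm (distance of any of jar, bottle, tin, spool, screwdriver from where it was at the start of the episode above 0.03 m).
It fails at once if the module is tipped more than 0.6 rad (angle between module_center's own z axis and vertical above 0.6 rad).
It also fails if it takes over 72 s, if anything falls off the work surface, if the arm or the gripper's body presses on something with over 40 N, if the wrist force passes 120 N, or if a joint passes its speed limit or range.

## Working session

There is one attempt and no reset: what is moved stays moved. The work goes in short steps, Python scripts to look and compute and a tool call to move; the robot and the scene stay as the last step left them, time stands still between calls to the robot, and variables do not carry over. Pictures are saved under pics/ and viewed, at most 10 in all, crops included, and the job is handed in when it is done.

Besides the shell and the picture viewer there is one more tool, called as a command line: name --pt "numbers of a row" for each row, then --argument value for the rest. send_rows: Moves the arm, as the interface text tells. Its arguments: {"type":"object","properties":{"commands":{"type":"array"},"grip_force":{"type":"number"}},"required":["commands"]}

```bash
mkdir -p pics; ls
python3 - <<'E'
from cell import ctrl
import cv2
s=ctrl.state();print({k:s[k] for k in('time','position','eef_rot','joints','width','force')})
for n in('top','scene'):
    f=ctrl.grab_frame(n);cv2.imwrite(f'pics/{n}0.png',f[:,:,::-1])
    print(n,ctrl.calibration(n))
print(ctrl.calibration('wrist'))
E
```

```text
pics
{'time': 0.0, 'position': array([ 0.13869159, -0.5573863 ,  0.24134586]), 'eef_rot': array([-1.02643402e-03,  9.92582489e-01,  1.21568700e-01, -2.44129058e-05]), 'joints': array([-1.43734048e+00,  3.78113804e-01,  7.96620001e-02,  1.27439782e+00,
       -2.50392732e-05,  1.46051177e+00]), 'width': 0.0855366601295484, 'force': array([ 0.65867575,  0.36564851, -0.42004985])}
top {'fx': 422.92558695034876, 'fy': 422.92558695034876, 'cx': 316.7367283113159, 'cy': 206.8195696561999, 'R': array([[-0.02164582, -0.99966717, -0.0140361 ],
       [-0.98146341,  0.02392152, -0.19015082],
       [ 0.1904233 ,  0.00965995, -0.98165455]]), 't': array([0.0319872 , 0.60689014, 0.92490656])}
scene {'fx': 398.1235537686747, 'fy': 398.1235537686747, 'cx': 316.3043044529536, 'cy': 198.70461651751998, 'R': array([[-0.49435191,  0.86912407,  0.01547698],
       [ 0.71937983,  0.41904345, -0.55398127],
       [-0.48796398, -0.26272787, -0.83238526]]), 't': array([ 0.29961824, -0.37877132,  1.43486531])}
{'fx': 340.06847416809484, 'fy': 340.06847416809484, 'cx': 321.5844537999789, 'cy': 198.6502550141954, 'T_tool_cam': array([[-1.08833490e-03, -9.63295583e-01, -2.68440750e-01,
         6.80507460e-02],
       [ 9.99999383e-01, -9.88197306e-04, -5.08149853e-04,
         5.16362747e-04],
       [ 2.24226083e-04, -2.68441137e-01,  9.63296063e-01,
        -1.32112347e-01],
       [ 0.00000000e+00,  0.00000000e+00,  0.00000000e+00,
         1.00000000e+00]])}
```

View pics/top0.png

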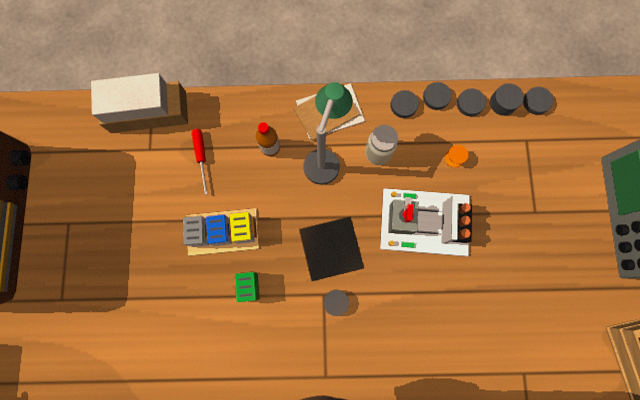

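View pics/scene0.png

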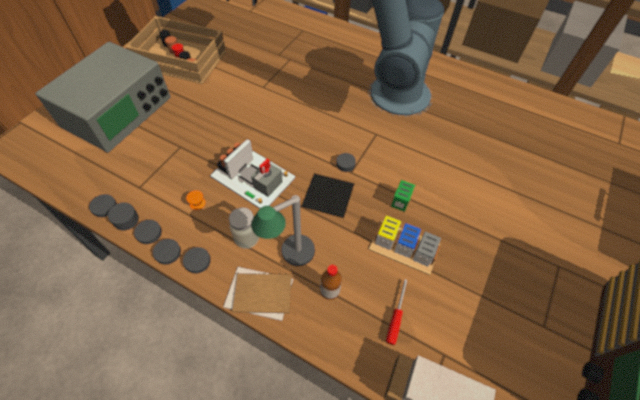

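The top view shows a carrier at (222,230) holding grey, blue and yellow (240,227), with a loose green look-alike at (246,287). The mat is at (331,248), the chassis at (427,222) with its red stud at (408,213), and the lamp post at (321,150). The yellow module in the carrier is the one meant, because the green one is a different colour and stands outside. Next I confirm it in a crop.

```bash
cat > h.py <<'E'
import numpy as np,cv2
from cell import ctrl
from scipy.spatial.transform import Rotation as Ro
def Rt():
    s=ctrl.state();q=s['eef_rot'];return Ro.from_quat([q[1],q[2],q[3],q[0]]).as_matrix(),np.array(s['position'])
def cam(n,pose=None):
    c=ctrl.calibration(n)
    if n=='wrist':
        R,p=pose or Rt();T=c['T_tool_cam'];Rw=R@T[:3,:3];o=R@T[:3,3]+p
    else: Rw=c['R'].T;o=-Rw@c['t']
    return c,Rw,o
def px2w(n,u,v,z,pose=None):
    c,Rw,o=cam(n,pose);d=Rw@np.array([(u-c['cx'])/c['fx'],(v-c['cy'])/c['fy'],1]);return o+d*(z-o[2])/d[2]
def w2px(n,X,pose=None):
    c,Rw,o=cam(n,pose);k=Rw.T@(np.array(X)-o);return c['fx']*k[0]/k[2]+c['cx'],c['fy']*k[1]/k[2]+c['cy']
def totool(X,yaw=None):
    # shift in tool axes to world point X; tool y heading now
    R,p=Rt();return np.round(R.T@(np.array(X)-p),4),np.degrees(np.arctan2(R[1,1],R[0,1]))
E
python3 - <<'E'
from h import *
f=cv2.imread('pics/top0.png')
a=cv2.resize(f[200:262,180:265],None,fx=4.7,fy=4.7,interpolation=3)
b=cv2.resize(f[182:262,375:480],None,fx=3.7,fy=3.7,interpolation=3)
h=300;o=np.zeros((h,800,3),np.uint8);o[:a.shape[0],:a.shape[1]]=a;o[:b.shape[0],405:405+b.shape[1]]=b[:300]
cv2.imwrite('pics/crop0.png',o)
hs=cv2.cvtColor(f,cv2.COLOR_BGR2HSV)
for nm,lo,hi,z in(('yel',(24,150,150),(34,255,255),.066),('blue',(105,150,100),(125,255,255),.066),('green',(50,120,80),(75,255,255),.06)):
    m=cv2.inRange(hs,lo,hi);m[:190]=0;m[320:]=0;m[:,:170]=0;m[:,280:]=0
    r=cv2.minAreaRect(cv2.findNonZero(m));bx=cv2.boxPoints(r)
    print(nm,r,px2w('top',*r[0],z),[np.round(px2w('top',*q,z)[:2],4) for q in bx])
for nm,u,v,z in(('mat',331,248,.003),('stud',408,213,.11),('ch tl',384,189,.01),('ch tr',470,194,.01),('ch br',468,255,.01),('ch bl',381,250,.01),('lamp',321,166,.01),('jar',376,155,0),('disc',336,302,.02),('bottle',268,150,0)):print(nm,px2w('top',u,v,z))
E
```

```text
yel ((241.7588653564453, 256.38275146484375), (88.27071380615234, 19.290510177612305), 86.18592071533203) [0.49599609 0.18994229 0.066     ] [array([0.5964, 0.2202]), array([0.5984, 0.1757]), array([0.3995, 0.1609]), array([0.3976, 0.2036])]
blue ((215.852783203125, 228.9390869140625), (27.358867645263672, 19.23670196533203), 85.91438293457031) [0.56001734 0.25020733 0.066     ] [array([0.5908, 0.2754]), array([0.5929, 0.2311]), array([0.5297, 0.2254]), array([0.5275, 0.2691])]
green ((245.00509643554688, 286.5710754394531), (28.356325149536133, 19.4504451751709), 85.91438293457031) [0.428772   0.18295466 0.06      ] [array([0.4592, 0.2075]), array([0.4613, 0.1636]), array([0.3988, 0.1587]), array([0.3967, 0.202 ])]
mat [ 0.51623193 -0.01363793  0.003     ]
stud [ 0.57883006 -0.18183696  0.11      ]
ch tl [ 0.65741371 -0.14765427  0.01      ]
ch tr [ 0.63963981 -0.35662658  0.01      ]
ch br [ 0.49146367 -0.33849687  0.01      ]
ch bl [ 0.50805389 -0.13274746  0.01      ]
lamp [0.72003155 0.00565586 0.01      ]
jar [ 0.74818602 -0.13363999  0.        ]
disc [ 0.38941909 -0.02133119  0.02      ]
bottle [0.76856466 0.13900081 0.        ]
```

View pics/crop0.png

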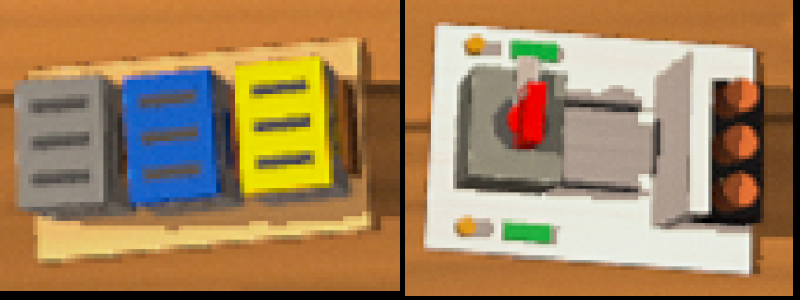

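The crop confirms yellow in the carrier's right-hand cell, with blue next to it. The chassis has its stud block to the left (+y) and its panel to the right. I'll survey both with the wrist camera, starting with the chassis.

send_rows --pt "0.498 -0.198 0.041 0 0 109 1" --pt "0.498 -0.198 0.041 0 0 109 1" --pt "0.498 -0.198 0.041 0 0 109 1" --pt "0.498 -0.198 0.041 0 0 109 1" --pt "0.498 -0.198 0.041 0 0 109 1" --pt "0.498 -0.198 0.041 0 0 109 1" --pt "0.498 -0.198 0.041 0 0 109 1" --pt "0.498 -0.198 0.041 0 0 109 1" --pt "0.498 -0.198 0.041 0 0 109 1" --pt "0.498 -0.198 0.041 0 0 109 1"

```text
time: 1.1
position: [0.4, -0.3777, 0.2077]
eef_rot: [-0.052, 0.892, -0.449, 0.02]
force: [-0.3, -0.3, -0.0]
width: 0.0851
finger_force: 0.0
```

Run:
```python
from h import *
print(Rt()[1],ctrl.state()['joints'],totool([.574,-.244,.2]))
```

```text
[ 0.40004381 -0.37770081  0.20765438] [-0.93346305  0.33900337 -0.06967798  1.1732817   0.11186775  3.14053138] (array([-0.0036, -0.2171,  0.0321]), np.float64(-143.49418035756815))
```

```bash
cat >> h.py <<'E'
def goto(X,head):
    """shift and rotvec (deg), tool axes, to world TCP X with tool down and tool x at heading (deg)"""
    R,p=Rt();h=np.radians(head);c,s=np.cos(h),np.sin(h)
    G=np.array([[c,s,0],[s,-c,0],[0,0,-1]])
    print('goto',np.round(R.T@(np.array(X)-p),4),np.round(Ro.from_matrix(R.T@G).as_rotvec(degrees=True),2),'heading now %.2f'%np.degrees(np.arctan2(R[1,0],R[0,0])))
E
python3 - <<'E'
from h import *
goto([.574,-.244,.2],85)
E
```

```text
goto [-0.0036 -0.2171  0.0321] [  -3.7    -7.45 -138.28] heading now -53.42
```

send_rows --pt "-0.004 -0.217 0.032 -2.1 -4.3 -80 1" --pt "-0.004 -0.217 0.032 -2.1 -4.3 -80 1" --pt "-0.004 -0.217 0.032 -2.1 -4.3 -80 1" --pt "-0.004 -0.217 0.032 -2.1 -4.3 -80 1" --pt "-0.004 -0.217 0.032 -2.1 -4.3 -80 1" --pt "-0.004 -0.217 0.032 -2.1 -4.3 -80 1" --pt "-0.004 -0.217 0.032 -2.1 -4.3 -80 1" --pt "-0.004 -0.217 0.032 -2.1 -4.3 -80 1" --pt "-0.004 -0.217 0.032 -2.1 -4.3 -80 1" --pt "-0.004 -0.217 0.032 -2.1 -4.3 -80 1"

```text
time: 2.1
position: [0.5726, -0.2448, 0.1998]
eef_rot: [-0.027, 0.972, 0.232, 0.01]
force: [0.7, 0.7, -0.4]
width: 0.0853
finger_force: 0.0
```

Run:
```python
from h import *
goto([.574,-.244,.2],85)
```

```text
goto [ 0.0016 -0.0001 -0.0001] [ -1.62  -3.07 -58.17] heading now 26.77
```

send_rows --pt "0.0015 0 0 -1.6 -3.1 -58.2 1" --pt "0.0015 0 0 -1.6 -3.1 -58.2 1" --pt "0.0015 0 0 -1.6 -3.1 -58.2 1" --pt "0.0015 0 0 -1.6 -3.1 -58.2 1" --pt "0.0015 0 0 -1.6 -3.1 -58.2 1" --pt "0.0015 0 0 -1.6 -3.1 -58.2 1" --pt "0.0015 0 0 -1.6 -3.1 -58.2 1" --pt "0.0015 0 0 -1.6 -3.1 -58.2 1" --pt "0.0015 0 0 -1.6 -3.1 -58.2 1"

```text
time: 3.0
position: [0.5738, -0.2443, 0.2002]
eef_rot: [0.0, 0.739, 0.673, -0.0]
force: [-0.7, -0.7, -0.4]
width: 0.0853
finger_force: 0.0
```

Run:
```python
from h import *
goto([.575,.19,.2],95)
R,p=Rt();f=ctrl.grab_frame('wrist');np.savez('ch.npz',R=R,p=p);cv2.imwrite('pics/ch.png',f[:,:,::-1])
```

```text
goto [ 4.325e-01 -3.920e-02  1.000e-04] [ -0.02   0.02 -10.33] heading now 84.67
```

View pics/ch.png

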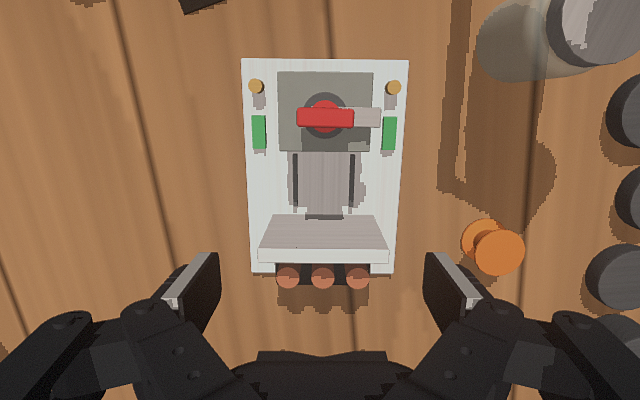

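The wrist view shows the chassis squarely: tray corners at (242,59), (409,60), (394,273) and (251,272). The block top spans (278,71) to (372,151), the wing is at (325,118) with its tongue to the right, and the panel's top edge runs (258,248)–(389,248). Next I fit its pose and move to the carrier.

```bash
cat > fit.py <<'E'
from h import *
from scipy.optimize import least_squares
def fit(name,pose,M,P,x0):
    M=np.array(M,float);P=np.array(P,float)
    def W(v):
        c,s=np.cos(v[2]),np.sin(v[2]);return np.c_[M[:,0]*c-M[:,1]*s+v[0],M[:,0]*s+M[:,1]*c+v[1],M[:,2]]
    r=least_squares(lambda v:(np.array([w2px(name,X,pose) for X in W(v)])-P).ravel(),x0,loss='soft_l1',x_scale=[.01,.01,.1])
    print('fit',np.round(r.x[:2],4),'yaw %.2f'%np.degrees(r.x[2]),'\nres',np.round(r.fun.reshape(-1,2),1).tolist());return r.x
E
python3 - <<'E'
from fit import *
d=np.load('ch.npz');pose=(d['R'],d['p'])
M=[(-.075,.105,.01),(.075,.105,.01),(.075,-.105,.01),(-.075,-.105,.01),(-.035,.091,.07),(.035,.091,.07),(.035,.033+.002,.07),(-.035,.035,.07),(-.05,-.035,.095),(.05,-.035,.095),(0,.062,.1205)]
P=[(242,59),(409,60),(394,273),(251,272),(278,71),(373,71),(371,151),(279,151),(258,248),(389,248),(325,118)]
v=fit('wrist',pose,M,P,[.574,-.244,-.09])
E
```

```text
fit [ 0.5758 -0.2457] yaw -5.91 
res [[-2.0, 1.5], [0.7, 2.1], [-0.0, 3.2], [0.1, 3.1], [-0.9, 0.6], [0.6, 1.5], [-1.0, -1.2], [0.1, -2.0], [-0.6, -1.8], [1.0, -0.7], [0.7, -2.5]]
```

send_rows --pt "0.432 -0.039 0 0 0 -10.3 1" --pt "0.432 -0.039 0 0 0 -10.3 1" --pt "0.432 -0.039 0 0 0 -10.3 1" --pt "0.432 -0.039 0 0 0 -10.3 1" --pt "0.432 -0.039 0 0 0 -10.3 1" --pt "0.432 -0.039 0 0 0 -10.3 1" --pt "0.432 -0.039 0 0 0 -10.3 1" --pt "0.432 -0.039 0 0 0 -10.3 1" --pt "0.432 -0.039 0 0 0 -10.3 1" --pt "0.432 -0.039 0 0 0 -10.3 1"

```text
time: 4.05
position: [0.5739, 0.1936, 0.2]
eef_rot: [-0.0, 0.673, 0.739, 0.0]
force: [0.2, 0.2, 0.2]
width: 0.0856
finger_force: 0.0
```

Run:
```python
from h import *
R,p=Rt();f=ctrl.grab_frame('wrist');np.savez('ca.npz',R=R,p=p);cv2.imwrite('pics/ca.png',f[:,:,::-1]);print(p)
```

```text
[0.57389241 0.19362836 0.20000426]
```

View pics/ca.png

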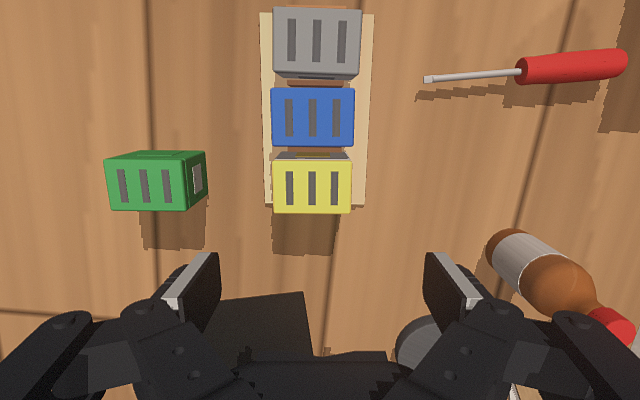

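Yellow's top is at (273,159)–(352,213), with blue and grey above it in the picture. The green one stands apart at (155,180).

Run:
```python
from fit import *
d=np.load('ca.npz');pose=(d['R'],d['p'])
f=cv2.imread('pics/ca.png');hs=cv2.cvtColor(f,cv2.COLOR_BGR2HSV)
m=cv2.inRange(hs,(24,110,110),(36,255,255));m=cv2.morphologyEx(m,cv2.MORPH_CLOSE,np.ones((25,25)))
m[:140]=0;m[230:]=0;m[:,:255]=0;m[:,360:]=0
x,y,w,h=cv2.boundingRect(m);r=cv2.minAreaRect(cv2.findNonZero(m));print(x,y,w,h,r)
M=[(-.032,.022,.066),(.032,.022,.066),(.032,-.022,.066),(-.032,-.022,.066)]
v=fit('wrist',pose,M,[(273,159),(352,159),(351,213),(273.5,213)],[.565,.195,.09])
h=np.degrees(v[2])+90
goto([v[0],v[1],.1],h);goto([v[0],v[1],.034],h)
```

```text
272 161 80 53 ((311.5, 187.0), (52.0, 79.0), 90.0)
fit [0.5662 0.1965] yaw 5.15 
res [[-1.5, 0.3], [0.8, 0.5], [0.3, -0.3], [-0.1, -0.5]]
goto [ 0.006  -0.0074  0.1   ] [0.01 0.06 0.1 ] heading now 95.25
goto [ 0.0061 -0.0074  0.166 ] [0.01 0.06 0.1 ] heading now 95.25
```

send_rows --pt "0.006 -0.0075 0.05 0 0 0 1" --pt "0.006 -0.0075 0.08 0 0 0 1" --pt "0.006 -0.0075 0.11 0 0 0 1" --pt "0.006 -0.0075 0.135 0 0 0 1" --pt "0.006 -0.0075 0.155 0 0 0 1" --pt "0.006 -0.0075 0.166 0 0 0 1" --pt "0.006 -0.0075 0.166 0 0 0 1"

```text
time: 4.8
position: [0.5652, 0.193, 0.0327]
eef_rot: [-0.0, 0.676, 0.737, -0.002]
force: [-0.3, -0.8, 0.4]
width: 0.0856
finger_force: 0.0
```

send_rows --pt "0 0 0 0 0 0 -1" --pt "0 0 0 0 0 0 -1" --pt "0 0 0 0 0 0 -1" --pt "0 0 0 0 0 0 -1" --pt "0 0 0 0 0 0 -1" --pt "0 0 0 0 0 0 -1" --grip_force 40

```text
time: 5.4
position: [0.5676, 0.1945, 0.0358]
eef_rot: [0.001, 0.675, 0.738, 0.001]
force: [-0.1, -1.3, 6.3]
width: 0.0633
finger_force: 46.5
```

send_rows --pt "0 0 -0.01 0 0 0 -1" --pt "0 0 -0.03 0 0 0 -1" --pt "0 0 -0.06 0 0 0 -1" --pt "0 0 -0.09 0 0 0 -1" --pt "0 0 -0.11 0 0 0 -1" --pt "0 0 -0.11 0 0 0 -1" --pt "0 0 -0.11 0 0 0 -1"

```text
time: 6.1
position: [0.5662, 0.1946, 0.1439]
eef_rot: [0.0, 0.675, 0.738, -0.0]
force: [-1.0, -0.4, -3.4]
width: 0.0637
finger_force: 46.0
```

Run:
```python
from h import *
print(ctrl.state()['width'],Rt()[1]);goto([.516,-.014,.1],175);print(ctrl.state()['finger_force'],ctrl.state()['force'])
```

```text
0.06367579633919897 [0.56620335 0.1946041  0.14389531]
goto [-0.2033 -0.0686  0.044 ] [-2.000e-02  5.000e-02 -7.989e+01] heading now 95.11
45.95490574836731 [-1.00390916 -0.37991693 -3.37225541]
```

send_rows --pt "-0.203 -0.069 0.04 0 0 -79.9 -1" --pt "-0.203 -0.069 0.04 0 0 -79.9 -1" --pt "-0.203 -0.069 0.04 0 0 -79.9 -1" --pt "-0.203 -0.069 0.04 0 0 -79.9 -1" --pt "-0.203 -0.069 0.04 0 0 -79.9 -1" --pt "-0.203 -0.069 0.04 0 0 -79.9 -1" --pt "-0.203 -0.069 0.04 0 0 -79.9 -1" --pt "-0.203 -0.069 0.04 0 0 -79.9 -1" --pt "-0.203 -0.069 0.04 0 0 -79.9 -1" --pt "-0.203 -0.069 0.04 0 0 -79.9 -1"

```text
time: 7.1
position: [0.5138, -0.0136, 0.1022]
eef_rot: [-0.002, 0.041, 0.999, -0.0]
force: [0.1, 0.7, -3.6]
width: 0.0638
finger_force: 46.2
```

Run:
```python
from h import *
print(Rt()[1]);goto([.516,-.014,.031],175);print(ctrl.state()['finger_force'],ctrl.state()['force'])
```

```text
[ 0.51382842 -0.01358275  0.1022198 ]
goto [-0.0025 -0.0002  0.0712] [-0.02 -0.21  0.26] heading now 175.26
46.17861092090607 [ 0.14981424  0.70834134 -3.59584421]
```

send_rows --pt "0 0 0.03 0 0 0 -1" --pt "0 0 0.05 0 0 0 -1" --pt "0 0 0.06 0 0 0 -1" --pt "0 0 0.065 0 0 0 -1" --pt "0 0 0.067 0 0 0 -1" --pt "0 0 0.067 0 0 0 -1"

```text
time: 7.7
position: [0.5161, -0.0139, 0.0376]
eef_rot: [0.001, 0.044, 0.999, -0.0]
force: [0.2, -0.1, -3.2]
width: 0.0636
finger_force: 46.1
```

send_rows --pt "0 0 0.002 0 0 0 -1" --pt "0 0 0.003 0 0 0 -1" --pt "0 0 0.004 0 0 0 -1" --pt "0 0 0.004 0 0 0 -1"

```text
time: 8.1
position: [0.5159, -0.0139, 0.0335]
eef_rot: [0.0, 0.044, 0.999, -0.0]
force: [-0.4, 0.2, -2.9]
width: 0.0633
finger_force: 46.1
```

send_rows --pt "0 0 0.001 0 0 0 -1" --pt "0 0 0.0015 0 0 0 -1" --pt "0 0 0.002 0 0 0 -1" --pt "0 0 0.002 0 0 0 -1"

```text
time: 8.5
position: [0.5161, -0.0139, 0.0327]
eef_rot: [0.001, 0.044, 0.999, -0.0]
force: [-3.3, -0.0, 9.8]
width: 0.0639
finger_force: 47.5
```

It has touched down. I open, rise, and turn 90°.

send_rows --pt "0 0 0 0 0 0 1" --pt "0 0 0 0 0 0 1" --pt "0 0 0 0 0 0 1" --pt "0 0 0 0 0 0 1" --pt "0 0 -0.03 0 0 0 1" --pt "0 0 -0.07 0 0 0 1" --pt "0 0 -0.12 0 0 0 1" --pt "0 0 -0.165 0 0 0 1" --pt "0 0 -0.165 0 0 0 1"

```text
time: 9.4
position: [0.5201, -0.0144, 0.2031]
eef_rot: [0.006, 0.044, 0.999, -0.001]
force: [0.9, -0.2, -0.7]
width: 0.0856
finger_force: 0.0
```

send_rows --pt "0 0 0 0 0 90 1" --pt "0 0 0 0 0 90 1" --pt "0 0 0 0 0 90 1" --pt "0 0 0 0 0 90 1" --pt "0 0 0 0 0 90 1" --pt "0 0 0 0 0 90 1" --pt "0 0 0 0 0 90 1" --pt "0 0 0 0 0 90 1" --pt "0 0 0 0 0 90 1" --pt "0 0 0 0 0 90 1"

```text
time: 10.4
position: [0.5153, -0.0137, 0.1954]
eef_rot: [-0.0, 0.715, 0.699, -0.0]
force: [0.1, -0.1, -0.1]
width: 0.0853
finger_force: 0.0
```

send_rows --pt "0 0 0 0 0 4 1" --pt "0 0 0 0 0 4 1" --pt "0 0 0 0 0 4 1"

```text
time: 10.7
position: [0.5154, -0.0137, 0.1958]
eef_rot: [0.0, 0.736, 0.677, -0.0]
force: [0.5, 0.2, -0.1]
width: 0.0853
finger_force: 0.0
```

Run:
```python
from h import *
goto([.516,-.014,.033],85)
R,p=Rt();f=ctrl.grab_frame('wrist');np.savez('ma.npz',R=R,p=p);cv2.imwrite('pics/ma.png',f[:,:,::-1]);print(p)
```

```text
goto [-1.000e-04  6.000e-04  1.628e-01] [-0.02  0.04  0.15] heading now 85.15
[ 0.51543711 -0.01371474  0.19576876]
```

View pics/ma.png

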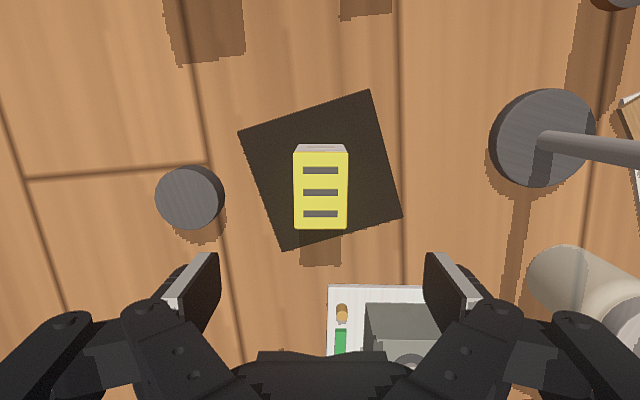

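The module stands upright on the mat, its top at (293,152)–(348,229). I compute the re-grasp, which also checks the camera bias.

Run:
```python
from fit import *
d=np.load('ma.npz');pose=(d['R'],d['p'])
M=[(.032,.022,.063),(.032,-.022,.063),(-.032,-.022,.063),(-.032,.022,.063)]
v=fit('wrist',pose,M,[(293,152),(349,152),(347,229),(294,229)],[.516,-.014,1.48])
h=np.degrees(v[2])
goto([v[0],v[1],.033],h)
```

```text
fit [ 0.5148 -0.0142] yaw 84.82 
res [[-0.3, -0.2], [0.2, 0.1], [0.1, 0.2], [0.1, -0.0]]
goto [-0.0004 -0.0006  0.1629] [-0.01  0.04  0.32] heading now 85.14
```

send_rows --pt "0 -0.0005 0.04 0 0 0.2 1" --pt "0 -0.0005 0.08 0 0 0.2 1" --pt "0 -0.0005 0.115 0 0 0.2 1" --pt "0 -0.0005 0.14 0 0 0.2 1" --pt "0 -0.0005 0.155 0 0 0.2 1" --pt "0 -0.0005 0.16 0 0 0.2 1" --pt "0 -0.0005 0.16 0 0 0.2 1"

```text
time: 11.45
position: [0.5147, -0.0138, 0.0358]
eef_rot: [-0.0, 0.738, 0.675, -0.001]
force: [0.5, 0.6, -0.2]
width: 0.0857
finger_force: 0.0
```

send_rows --pt "0 0 0 0 0 0 -1" --pt "0 0 0 0 0 0 -1" --pt "0 0 0 0 0 0 -1" --pt "0 0 0 0 0 0 -1" --pt "0 0 0 0 0 0 -1" --pt "0 0 0 0 0 0 -1" --pt "0 0 0 0 0 0 -1" --pt "0 0 0 0 0 0 -1" --grip_force 40

```text
time: 12.25
position: [0.5161, -0.0139, 0.0374]
eef_rot: [0.001, 0.738, 0.675, 0.0]
force: [-1.3, 0.1, 5.9]
width: 0.0434
finger_force: 42.5
```

send_rows --pt "0 0 -0.01 0 0 0 -1" --pt "0 0 -0.04 0 0 0 -1" --pt "0 0 -0.08 0 0 0 -1" --pt "0 0 -0.12 0 0 0 -1" --pt "0 0 -0.15 0 0 0 -1" --pt "0 0 -0.15 0 0 0 -1" --pt "0 0 -0.15 0 0 0 -1"

```text
time: 12.95
position: [0.5153, -0.0137, 0.1865]
eef_rot: [0.001, 0.738, 0.675, 0.0]
force: [-0.6, 1.0, -3.7]
width: 0.0433
finger_force: 42.0
```

Run:
```python
from h import *
print(Rt()[1]);goto([.5758,-.2457,.185],84.1);print(ctrl.state()['width'])
```

```text
[ 0.51532952 -0.01372154  0.18645931]
goto [-0.2256  0.081   0.0017] [0.08 0.04 0.76] heading now 84.86
0.043305879524537044
```

send_rows --pt "-0.226 0.081 0 0 0 0.8 -1" --pt "-0.226 0.081 0 0 0 0.8 -1" --pt "-0.226 0.081 0 0 0 0.8 -1" --pt "-0.226 0.081 0 0 0 0.8 -1" --pt "-0.226 0.081 0 0 0 0.8 -1" --pt "-0.226 0.081 0 0 0 0.8 -1" --pt "-0.226 0.081 0 0 0 0.8 -1" --pt "-0.226 0.081 0 0 0 0.8 -1"

```text
time: 13.75
position: [0.5744, -0.2445, 0.1847]
eef_rot: [-0.002, 0.743, 0.67, -0.001]
force: [-0.4, -0.4, -2.9]
width: 0.0436
finger_force: 42.2
```

Run:
```python
from h import *
print(Rt()[1]);goto([.5757,-.2468,.11],84.1)
R,p=Rt();f=ctrl.grab_frame('wrist');np.savez('in.npz',R=R,p=p);cv2.imwrite('pics/in.png',f[:,:,::-1])
```

```text
[ 0.57436394 -0.24454038  0.18465667]
goto [-0.0022  0.0018  0.0746] [-0.18 -0.08  0.  ] heading now 84.10
```

View pics/in.png

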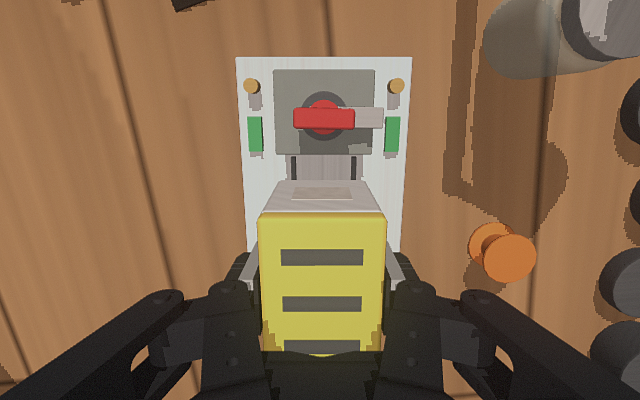

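The held module hides the panel, but the block and stud are in view (block top (274,70)–(375,155), module's top front edge y=216). I refit the chassis and check the module relative to it.

Run:
```python
from fit import *
d=np.load('in.npz');pose=(d['R'],d['p']);print(pose[1])
M=[(-.035,.093,.07),(.035,.093,.07),(.035,.035,.07),(-.035,.035,.07),(0,.062,.1205)]
P=[(274,70),(375,70),(374,155),(275,155),(324,118)]
v=fit('wrist',pose,M,P,[.574,-.244,-.09])
d=np.load('ch.npz');po2=(d['R'],d['p'])
P=[(278,71),(373,71),(371,151),(279,151),(325,118)]
M2=M+[(-.05,-.035,.095),(.05,-.035,.095)]
fit('wrist',po2,M2,P+[(258,248),(389,248)],[.574,-.244,-.09])
zt=.1847+.027
a=px2w('wrist',258,216,zt,pose);b=px2w('wrist',386,216,zt,pose);m=(a+b)/2
h=np.radians(84.1);print('module c',m-.032*np.array([np.cos(h),np.sin(h),0]),'w',np.linalg.norm(a-b))
print(Rt()[1])
goto([.5757,-.2468,.11],84.1)
```

```text
[ 0.57436394 -0.24454038  0.18465667]
fit [ 0.5756 -0.2476] yaw -5.98 
res [[-1.1, -0.2], [0.6, -0.2], [-1.8, -0.3], [0.9, -0.3], [0.4, 1.6]]
fit [ 0.5758 -0.247 ] yaw -5.68 
res [[-1.2, -0.3], [0.3, 0.2], [-1.1, 0.3], [0.1, -0.2], [0.5, -0.4], [-0.2, -0.0], [1.3, 0.6]]
module c [ 0.57481829 -0.24424694  0.2117    ] w 0.041659700575472094
[ 0.57467013 -0.24438113  0.18525927]
goto [-0.0024  0.0014  0.0753] [-0.13 -0.04  0.04] heading now 84.14
```

send_rows --pt "-0.0027 0.0014 0.03 0 0 0 -1" --pt "-0.0027 0.0014 0.06 0 0 0 -1" --pt "-0.0027 0.0014 0.085 0 0 0 -1" --pt "-0.0027 0.0014 0.1 0 0 0 -1" --pt "-0.0027 0.0014 0.11 0 0 0 -1" --pt "-0.0027 0.0014 0.11 0 0 0 -1" --pt "-0.0027 0.0014 0.11 0 0 0 -1"

```text
time: 14.5
position: [0.5772, -0.2486, 0.0773]
eef_rot: [0.001, 0.743, 0.67, 0.0]
force: [-0.4, 0.4, -3.0]
width: 0.0437
finger_force: 42.2
```

Run:
```python
from h import *
goto([.5757,-.2472,.045],84.2);print(Rt()[1],ctrl.state()['force'])
```

```text
goto [ 0.0013 -0.0017  0.0323] [ 0.07  0.06 -0.09] heading now 84.11
[ 0.57717835 -0.24857783  0.07731067] [-0.39434659  0.42851372 -2.95518565]
```

send_rows --pt "0 0 0.01 0 0 0 -1" --pt "0 0 0.018 0 0 0 -1" --pt "0 0 0.024 0 0 0 -1" --pt "0 0 0.027 0 0 0 -1" --pt "0 0 0.027 0 0 0 -1"

```text
time: 15.0
position: [0.5763, -0.2488, 0.0488]
eef_rot: [-0.0, 0.743, 0.669, -0.0]
force: [-0.7, -0.1, -3.6]
width: 0.0433
finger_force: 42.2
```

send_rows --pt "0.001 -0.0005 0.001 0 0 0 -1" --pt "0.001 -0.0005 0.002 0 0 0 -1" --pt "0.001 -0.0005 0.003 0 0 0 -1" --pt "0.001 -0.0005 0.003 0 0 0 -1"

```text
time: 15.4
position: [0.5765, -0.248, 0.0466]
eef_rot: [0.001, 0.743, 0.67, -0.0]
force: [0.0, 0.4, -3.4]
width: 0.0438
finger_force: 42.2
```

send_rows --pt "0 0 0.001 0 0 0 -1" --pt "0 0 0.002 0 0 0 -1" --pt "0 0 0.002 0 0 0 -1"

```text
time: 15.7
position: [0.5765, -0.248, 0.0445]
eef_rot: [0.001, 0.743, 0.67, -0.0]
force: [-0.4, -0.0, -2.5]
width: 0.0434
finger_force: 42.1
```

send_rows --pt "0 0 0.001 0 0 0 -1" --pt "0 0 0.0015 0 0 0 -1" --pt "0 0 0.0015 0 0 0 -1"

```text
time: 16.0
position: [0.5765, -0.248, 0.0445]
eef_rot: [0.001, 0.743, 0.67, -0.0]
force: [-3.0, 1.2, 5.6]
width: 0.0437
finger_force: 43.2
```

It sits at 0.0445, which is the floor height expected from the grasp. I release and rise.

send_rows --pt "0 0 0 0 0 0 1" --pt "0 0 0 0 0 0 1" --pt "0 0 0 0 0 0 1" --pt "0 0 0 0 0 0 1" --pt "0 0 0 0 0 0 1" --pt "0 0 -0.03 0 0 0 1" --pt "0 0 -0.07 0 0 0 1" --pt "0 0 -0.12 0 0 0 1" --pt "0 0 -0.155 0 0 0 1" --pt "0 0 -0.155 0 0 0 1"

```text
time: 17.0
position: [0.5796, -0.2496, 0.2048]
eef_rot: [0.006, 0.743, 0.67, 0.002]
force: [0.5, 0.0, -0.8]
width: 0.0853
finger_force: 0.0
```

Run:
```python
from h import *
print(Rt()[1]);R,p=Rt();f=ctrl.grab_frame('wrist');np.savez('se.npz',R=R,p=p)
cv2.imwrite('pics/se.png',cv2.resize(f[40:300,220:430,::-1],None,fx=2.3,fy=2.3))
```

```text
[ 0.57964459 -0.2496183   0.20483946]
```

View pics/se.png

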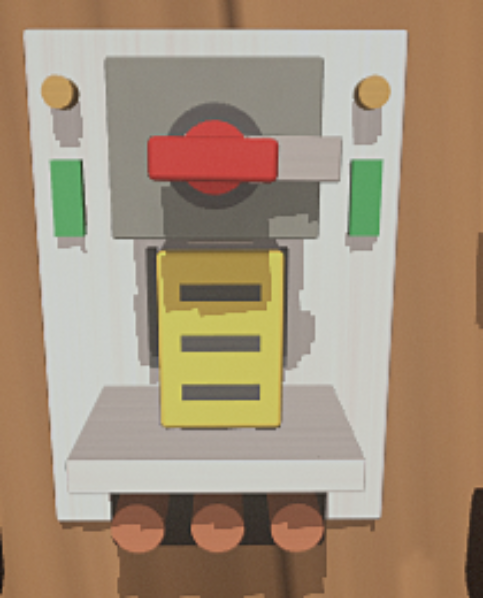

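The module is seated between block and panel, level with the block's top; the wing spans crop (148–278, 137–181). Next, the stud: tool x to heading 174, TCP over its axis.

Run:
```python
from h import *
d=np.load('se.npz');po=(d['R'],d['p'])
for nm,po,u,v in(('se',po,213/2.3+220,159/2.3+40),('in',(lambda q:(q['R'],q['p']))(np.load('in.npz')),324,118),('ch',(lambda q:(q['R'],q['p']))(np.load('ch.npz')),325,118)):print(nm,px2w('wrist',u,v,.1205,po))
a=px2w('wrist',288.7,187.3,.07,(d['R'],d['p']));b=px2w('wrist',342.6,187.3,.07,(d['R'],d['p']));print('module',(a+b)/2)
print(Rt()[1]);goto([.582,-.185,.2],174.1)
```

```text
se [ 0.58195837 -0.18550856  0.1205    ]
in [ 0.58191149 -0.18501621  0.1205    ]
ch [ 0.58163236 -0.18550275  0.1205    ]
module [ 0.57678387 -0.24731497  0.07      ]
[ 0.57842657 -0.24898187  0.20157391]
goto [ 0.064  -0.0031  0.0013] [  0.16   0.48 -90.04] heading now 84.06
```

send_rows --pt "0.064 -0.003 0 0.1 0.3 -85 1" --pt "0.064 -0.003 0 0.1 0.3 -85 1" --pt "0.064 -0.003 0 0.1 0.3 -85 1" --pt "0.064 -0.003 0 0.1 0.3 -85 1" --pt "0.064 -0.003 0 0.1 0.3 -85 1" --pt "0.064 -0.003 0 0.1 0.3 -85 1" --pt "0.064 -0.003 0 0.1 0.3 -85 1" --pt "0.064 -0.003 0 0.1 0.3 -85 1" --pt "0.064 -0.003 0 0.1 0.3 -85 1" --pt "0.064 -0.003 0 0.1 0.3 -85 1"

```text
time: 18.05
position: [0.5789, -0.1834, 0.1958]
eef_rot: [-0.004, 0.092, 0.996, 0.001]
force: [-0.1, -0.5, 0.0]
width: 0.0854
finger_force: 0.0
```

Run:
```python
from h import *
print(Rt()[1]);goto([.582,-.1853,.16],174.1)
```

```text
[ 0.57893086 -0.18341368  0.19583321]
goto [-0.0036 -0.0014  0.0358] [ 0.14 -0.42 -4.71] heading now 169.39
```

send_rows --pt "-0.002 0 0.036 0 0 -4.7 1" --pt "-0.002 0 0.036 0 0 -4.7 1" --pt "-0.002 0 0.036 0 0 -4.7 1" --pt "-0.002 0 0.036 0 0 -4.7 1"

```text
time: 18.45
position: [0.5819, -0.1842, 0.1625]
eef_rot: [-0.002, 0.055, 0.998, 0.001]
force: [0.5, -0.8, 0.3]
width: 0.0851
finger_force: 0.0
```

Run:
```python
from h import *
print(Rt()[1]);goto([.582,-.1853,.1035],174.1)
```

```text
[ 0.58189264 -0.1842235   0.16252173]
goto [-0.0005 -0.0012  0.059 ] [ 0.1  -0.22 -0.41] heading now 173.69
```

send_rows --pt "0 -0.001 0.03 0 0 -0.4 1" --pt "0 -0.001 0.05 0 0 -0.4 1" --pt "0 -0.001 0.057 0 0 -0.4 1" --pt "0 -0.001 0.057 0 0 -0.4 1" --pt "0 -0.001 0.057 0 0 -0.4 1"

```text
time: 18.95
position: [0.5824, -0.1854, 0.1065]
eef_rot: [-0.001, 0.051, 0.999, 0.001]
force: [-0.3, -0.1, 0.4]
width: 0.0855
finger_force: 0.0
```

send_rows --pt "0 0 0 0 0 0 -1" --pt "0 0 0 0 0 0 -1" --pt "0 0 0 0 0 0 -1" --pt "0 0 0 0 0 0 -1" --pt "0 0 0 0 0 0 -1" --pt "0 0 0 0 0 0 -1" --pt "0 0 0 0 0 0 -1" --pt "0 0 0 0 0 0 -1" --pt "0 0 0 0 0 0 -1" --grip_force 80

```text
time: 19.85
position: [0.5816, -0.1851, 0.1054]
eef_rot: [-0.002, 0.051, 0.999, 0.001]
force: [-1.2, 0.3, 4.5]
width: 0.0102
finger_force: 78.9
```

send_rows --pt "0 0 0.002 0 0 0 -1" --pt "0 0 0.004 0 0 0 -1" --pt "0 0 0.006 0 0 0 -1" --pt "0 0 0.007 0 0 0 -1" --pt "0 0 0.0075 0 0 0 -1" --pt "0 0 0.0075 0 0 0 -1"

```text
time: 20.45
position: [0.5816, -0.1852, 0.0986]
eef_rot: [-0.001, 0.051, 0.999, 0.001]
force: [-3.6, 0.5, 9.9]
width: 0.0103
finger_force: 79.7
```

send_rows --pt "0 0 0.0005 0 0 0 -1" --pt "0 0 0.001 0 0 0 -1" --pt "0 0 0.001 0 0 0 -1"

```text
time: 20.75
position: [0.5817, -0.1851, 0.0983]
eef_rot: [-0.001, 0.051, 0.999, 0.001]
force: [-4.5, 1.3, 13.7]
width: 0.0101
finger_force: 80.4
```

At the stop (13.7 N). Now the clockwise turn, +rz.

send_rows --pt "0 0 0 0 0 7 -1" --pt "0 0 0 0 0 14 -1" --pt "0 0 0 0 0 21 -1" --pt "0 0 0 0 0 28 -1" --pt "0 0 0 0 0 35 -1" --pt "0 0 0 0 0 42 -1" --pt "0 0 0 0 0 49 -1" --pt "0 0 0 0 0 56 -1" --pt "0 0 0 0 0 60 -1" --pt "0 0 0 0 0 60 -1"

```text
time: 21.75
position: [0.5817, -0.1851, 0.0983]
eef_rot: [-0.001, 0.544, 0.839, -0.0]
force: [-5.0, 1.1, 12.8]
width: 0.0103
finger_force: 80.3
```

Run:
```python
from h import *
print(ctrl.state()['moment']);goto([.5817,-.1852,.0983],84.1)
```

```text
[ 0.29356579  0.86797527 -0.01833716]
goto [-0.0001 -0.      0.    ] [-0.12 -0.1  29.99] heading now 114.09
```

send_rows --pt "0 0 0 0 0 7 -1" --pt "0 0 0 0 0 14 -1" --pt "0 0 0 0 0 21 -1" --pt "0 0 0 0 0 27 -1" --pt "0 0 0 0 0 30 -1" --pt "0 0 0 0 0 31 -1" --pt "0 0 0 0 0 31 -1" --pt "0 0 0 0 0 31 -1"

```text
time: 22.55
position: [0.5817, -0.1852, 0.0983]
eef_rot: [-0.001, 0.748, 0.664, -0.0]
force: [-4.1, 1.3, 13.2]
width: 0.0104
finger_force: 80.2
```

Run:
```python
from h import *
print(ctrl.state()['moment']);goto([.5817,-.1852,.0983],84.1)
```

```text
[ 0.33009642  0.87686507 -0.01983268]
goto [-0.  0.  0.] [-0.15 -0.07 -0.95] heading now 83.15
```

send_rows --pt "0 0 -0.002 0 0 0 -1" --pt "0 0 -0.0035 0 0 0 -1" --pt "0 0 -0.0035 0 0 0 1" --pt "0 0 -0.0035 0 0 0 1" --pt "0 0 -0.0035 0 0 0 1" --pt "0 0 -0.0035 0 0 0 1" --pt "0 0 -0.0035 0 0 0 1" --pt "0 0 -0.04 0 0 0 1" --pt "0 0 -0.08 0 0 0 1" --pt "0 0 -0.11 0 0 0 1"

```text
time: 23.55
position: [0.5823, -0.1854, 0.2087]
eef_rot: [-0.001, 0.748, 0.664, -0.0]
force: [0.1, -0.6, 0.8]
width: 0.0852
finger_force: 0.0
```

send_rows --pt "-0.05 0 0 0 0 0 1" --pt "-0.065 0 0 0 0 0 1" --pt "-0.065 0 0 0 0 0 1" --pt "-0.065 0 0 0 0 0 1"

```text
time: 23.95
position: [0.5737, -0.2495, 0.2056]
eef_rot: [-0.003, 0.748, 0.663, -0.001]
force: [-0.1, 1.2, -0.2]
width: 0.0854
finger_force: 0.0
```

Run:
```python
from h import *
R,p=Rt();f=ctrl.grab_frame('wrist');np.savez('fi.npz',R=R,p=p);print(p)
cv2.imwrite('pics/fi.png',cv2.resize(f[40:300,220:430,::-1],None,fx=2.3,fy=2.3))
```

```text
[ 0.57372648 -0.24947643  0.20564652]
```

View pics/fi.png

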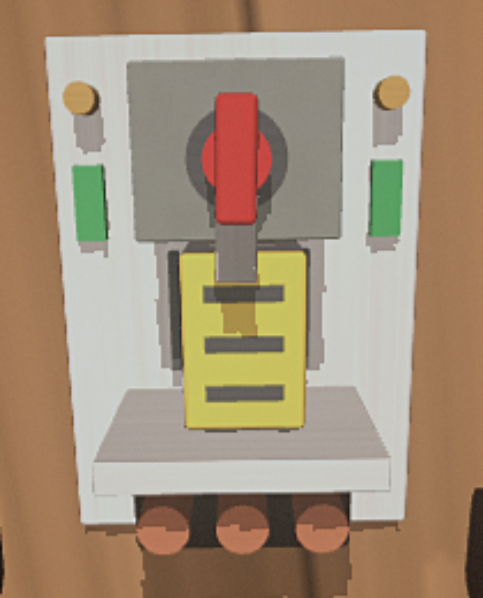

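The wing is square to the block, the tongue lies over the yellow module (crop (236,255)), and nothing is touching. I'm handing it in.

```bash
python3 -c "
from cell import ctrl
print(ctrl.close_job())"
```

```text
the job is handed in; nothing more can be done
None
```

The yellow module is seated in the bay, the stud was pushed in and turned a quarter turn so its tongue lies over the module, and I handed the job in at about 24 s; the hand-in returned no verdict, and the stud's spring-back into its notch was not measured.

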